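Hold tweezers at the gauge lines for a tip check

TASK

Get the long steel tweezers ready for the microscope check of their tips: first seat the black gauge disc flat and fully down in the round pocket of the light base, with its black lined face up, and let go of it. Then pick up the long tweezers, bring their points just above the disc without touching it and squeeze them, never quite shut, until the points are 12 mm apart, each one over its own white line. Finish while holding them there, still and at that gap, in the gripper; leave everything else where it is.

Things in the scene. Friction and masses are not known exactly. Their poses are not given: they have to be found in the camera images.
- gauge_disc_center (a point): Centre (half-way up) of the loose gauge disc: 50 mm across, 10 mm thick, about 50 g, black top with two parallel white lines, plain white underside. Starts flat on the bench, black face up. z points out of the black face; the lines run along its x axis at y = +6 and -6 mm (12 mm apart, each 2 mm wide, 36 mm long).
- gauge_disc: The same gauge disc; origin at the centre of its white underside, axes as above.
- pocket (a point): Centre of the floor of the round pocket (53 mm across, 4 mm deep, mouth bevelled 2 mm) in the top of the fixed cream light base, a block 90 x 90 mm and 40 mm high with the pocket in the middle; z up. The seated disc stands 6 mm proud of the block's top; it can be turned to any heading.
- light_base: The fixed light base; origin at the centre of its underside, x and y along its sides.
- rest: Fixed blue forceps rest, a plate 150 x 70 mm, 5 mm thick, origin at the centre of its underside, with two cross ridges 8 mm wide, 24 mm high over the bench, at x = -57 mm and x = +62 mm; the long tweezers lie across the ridges, nothing but the plate is below them in between.
- tweezers_grip (a point): The place to grip the long steel tweezers: midway between their milled grips, half-way up, 80 mm behind the points. They lie on edge, so they open sideways: x points along them to the points, y from blade b to blade a, z up. Blades 9 mm high here, 3.5 mm at the points. The grips run from x = -25 to +25 mm about this point and are about 29 mm apart over their outer faces at rest.
- tweezers: Heel of the same long tweezers, which carries the blades; axes as at the grip point, origin 10 mm behind it and 4.5 mm lower. The tweezers are 182 mm long and weigh 66 g; the centre of mass is about 9 mm behind the grip point.
- tip_a (a point): Point of blade a (the +y blade), centre of its 2 mm wide, 3.5 mm high end. At rest the two points are 26 mm apart.
- tip_b (a point): Point of blade b (the -y blade), likewise.
- blade_a (a joint): Angle by which each blade is squeezed in (both alike): 0 at rest, 0.0412 when the points are 12 mm apart, stop at 0.071 (points shut). The points close 1.9 mm for each mm squeezed at the grips (12 mm apart: about 21 mm over the grips); the spring pushes back on each finger with 8 N there, 14 N when shut. The tip points are the surer reading.
- frosted_disc: Bystander: loose plain frosted grey-green disc of the same size as the gauge disc, without lines; origin under its centre.
- tube_rack: Bystander: yellow tube rack 100 x 220 mm, 90 mm high with its capped tubes; origin under its centre, long side along y.
- dish_stack: Bystander: three stacked clear dishes, 58 mm across, 44 mm high; origin under the centre.
- pipette: Bystander: white pipette 205 mm long, 31 mm high, lying along its x axis; origin under its middle.
- medium_bottle: Bystander: amber bottle with blue cap, 48 mm across, 88 mm high; origin under its centre.
- short_tweezers: Bystander: small black tweezers 112 mm long, 7 mm high, lying along its x axis; origin under the middle.
- pen: Bystander: dark blue pen 125 mm long, 13 mm high, lying along its x axis; origin under the middle.
Things that resemble listed ones, but are neither listed nor needed, are in the scene too. Of the things that look like the light_base, the smaller one is meant.

How it is judged:
By the outcome, as a careful person would: the job done as asked, in the order asked, and still so for the second after the job is handed in, while the arm keeps its last pose, push and grip.
It also fails if it takes over 59 s, if anything falls off the work surface, if the arm or the gripper's body presses on something with over 40 N, if the wrist force passes 120 N, or if a joint passes its speed limit or range.

ROBOT

A 6-joint arm with a two-finger parallel gripper is mounted at the origin on the work surface. World frame = base frame: x ahead of the robot, y to its left, z up, the work surface at z = 0. Lengths are in mm, angles in rad, forces in N, time in s.
With the tool pointing down it reaches from about 350 to 775 mm from the base axis. Payload 7.3 kg.
Tool frame: the origin (TCP) lies midway between the tips of the shut fingers; the grasp point (between the pads) lies 19 mm behind it; z points along the fingers, y is the line along which they close (so a half turn about z gives the same grasp; the last joint's range is limited). The gripper opens to 92 mm and grips with 3 to 60 N. Pads are 19 mm wide; open, the fingers measure 130 mm over their backs; the gripper's body (75 mm by 190 mm) begins 47 mm behind the grasp point.
Start: joints at [-1.437, 0.342, 1.524, -0, 1.275, -0.146], TCP at [145.008, -504.596, 226.741] pointing down, gripper open.
Joint ranges: [-2.53, 2.53], [-0.77, 2.02], [0.04, 2.7], [-1, 4.14], [0.28, 2.66], [-3.11, 3.11]. Speed limits (rad/s): [2.57, 2.57, 3.14, 3.14, 3.14, 3.14].

INTERFACE

Orientations are given as [roll, pitch, yaw] about the fixed x, y, z axes, in that order (R = Rz(yaw) Ry(pitch) Rx(roll)).
In Python, from plant import bot gives the robot as it stands.
- The arm moves only by the tool jog_arm, never from a script. Its arguments are lists of equal length, an entry for each row: "dp": the shift along the tool's x, y, z in m, a list of three; "twist": the turn about the tool's z in degrees. A call has 1 to 10 rows; each row shifts and turns the commanded pose from where the row before left it, along the tool's axes as they then stand; what a row does not reach is not made up. A row lasts 1/8 s, in which the tool goes at most 62.5 mm and 10.7 degrees, less where a joint would pass 70% of its speed; a pose out of reach is approached as far as the arm can. A call is refused whole if a number of a shift passes 0.0625 or a number of a turn 10.7, either way. A call with a gripper value outside its range is refused whole. "jaw" is the finger opening in m, from 0 to 0.0918, set as the call begins (left out, the last holds). The fingers move at their own pace and stop on an object; the grip force is fixed at half the most. Time passes only in rows, so rows that do not move let the fingers close. It gives the time, the measured TCP pose, the force, the opening and the grip force at its end, in the units of the state.
- bot.get_obs(): the state, without advancing time (a new reading comes with each control period).
- bot.capture(name): name is "side" or "top" or "wrist"; returns the picture (420x560x3 uint8, blue, green, red); there is no depth.
- bot.camera_params(name): a dict with "fx", "fy", "cx", "cy" (pixels), "R" (3x3) and "t" (3): a world point X has camera coordinates R X + t. Camera axes: x right, y down, z forward; pixel columns grow to the right and rows downward; lengths in mm; the calibration is good to about 2 mm. A picture is of the moment at which its call begins: read the wrist's pose just before it. camera_params takes no time and is no camera call; for the wrist camera it gives the pose at the moment of the call.
- bot.close_job(): hands the job in; it is judged then, once.
Trained networks look in the newest picture that a camera, given by its name, has taken for a name from the list of things; names that differ only in an ending like _2 or _b are one class to them, and where a whole thing is asked for, a point or a joint stands for the part that bears it (a point fixed in the world has none). Each returns a list of dicts, best first, with "confidence" (0 to 1); they miss things now and then, are a little off and sometimes report something else, mostly with a low value. They report only what shows in the picture. A call takes as long as a camera call. They do not tell look-alikes from the thing itself.
- bot.find_in(camera, label): "bbox" ([centre column, centre row, width, height] in pixels, round what is visible of it).
- bot.masks_of(camera, label): "pixels" (420x560 bool, what is visible of it) and "bbox" ([centre column, centre row, width, height] in pixels, round what is visible of it).
The state is a dict: "time": time; "joint_positions": joint angles; "dq": joint speeds; "tau": joint torques, N m; "tool_pos": TCP position; "tcp_rot": TCP orientation; "contact_force": force on the tool from outside, world axes, zero at the start; "moment": the same for the moment, N m; "grip_width": finger opening in mm; "finger_force": force on a finger pad.
Only numpy, scipy, OpenCV 4.12 (cv2) and the standard library are available. Lean on these libraries where they do the work, as an engineer would, in place of code of your own. Each camera call takes 0.05 s, during which the arm holds its last target. There are 200 camera calls.

## Working session

There is one attempt and no reset: what is moved stays moved. The work goes in short steps, Python scripts to look and compute and a tool call to move; the robot and the scene stay as the last step left them, time stands still between calls to the robot, and variables do not carry over. Pictures are saved under pics/ and viewed, at most 10 in all, crops included, and the job is handed in when it is done.

Besides the shell and the picture viewer there is one more tool, called after "Emit:" as name(argument=value, ...) on one line, values as JSON. jog_arm: Moves the arm, as the interface text tells. Its arguments: {"type":"object","properties":{"dp":{"type":"array"},"twist":{"type":"array"},"jaw":{"type":"number"}},"required":["dp","twist"]}

```bash
mkdir -p pics; ls
python3 - <<'E'
from plant import bot
import cv2,numpy as np
o=bot.get_obs(); print({k:np.round(v,3) for k,v in o.items()})
for c in ("top","side"):
    im=bot.capture(c); cv2.imwrite(f"pics/{c}0.png",im)
    p=bot.camera_params(c); print(c,p)
    for l in ("gauge_disc","light_base","rest","tweezers","frosted_disc","tip_a"):
        print(l,[(np.round(d["bbox"]).tolist(),round(d["confidence"],2)) for d in bot.find_in(c,l)][:4])
E
```

```text
pics
{'time': np.float64(0.0), 'joint_positions': array([-1.437,  0.343,  1.525, -0.   ,  1.275, -0.146]), 'dq': array([-0.   , -0.   , -0.001, -0.001,  0.   ,  0.002]), 'tau': array([ 2.0000e-03, -4.3123e+01, -2.4422e+01,  7.2000e-02,  5.6000e-02,
       -0.0000e+00]), 'tool_pos': array([ 144.953, -504.167,  226.076]), 'tcp_rot': array([-3.14, -0.  ,  0.28]), 'contact_force': array([-0.253,  0.572, -0.456]), 'moment': array([0.01 , 0.033, 0.002]), 'finger_force': np.float64(0.0), 'grip_width': np.float64(92.306)}
top {'fx': 416.9613612239591, 'fy': 416.9613612239591, 'cx': 279.2751415556199, 'cy': 205.08453418011806, 'R': array([[ 0.02740092, -0.99865327,  0.04405483],
       [-0.98231289, -0.03506668, -0.18393399],
       [ 0.18523113, -0.03823566, -0.98195084]]), 't': array([-23.93993009, 536.94814571, 955.57438021])}
gauge_disc []
light_base [([288.0, 201.0, 45.0, 42.0], 0.64), ([348.0, 312.0, 56.0, 65.0], 0.64)]
rest [([181.0, 235.0, 33.0, 61.0], 0.69)]
tweezers [([179.0, 243.0, 18.0, 62.0], 0.72)]
frosted_disc [([395.0, 192.0, 24.0, 16.0], 0.8)]
tip_a [([183.0, 238.0, 10.0, 49.0], 0.6), ([174.0, 236.0, 3.0, 7.0], 0.48)]
side {'fx': 437.62426587587976, 'fy': 437.62426587587976, 'cx': 271.7694498634944, 'cy': 205.21832259896735, 'R': array([[-0.77604377, -0.6304989 , -0.01507346],
       [-0.45103041,  0.57153515, -0.68550648],
       [ 0.4408261 , -0.52518445, -0.72791047]]), 't': array([428.2640441 , 300.54734449, 869.60887256])}
gauge_disc [([362.0, 184.0, 23.0, 12.0], 0.74)]
light_base [([387.0, 222.0, 46.0, 56.0], 0.95), ([276.0, 215.0, 51.0, 45.0], 0.57)]
rest [([237.0, 310.0, 73.0, 54.0], 0.78)]
tweezers [([242.0, 304.0, 75.0, 37.0], 0.97)]
frosted_disc [([326.0, 158.0, 16.0, 14.0], 0.59), ([236.0, 307.0, 77.0, 18.0], 0.56)]
tip_a [([244.0, 309.0, 63.0, 13.0], 0.76), ([235.0, 296.0, 24.0, 11.0], 0.47), ([200.0, 178.0, 84.0, 74.0], 0.22)]
```

View pics/top0.png

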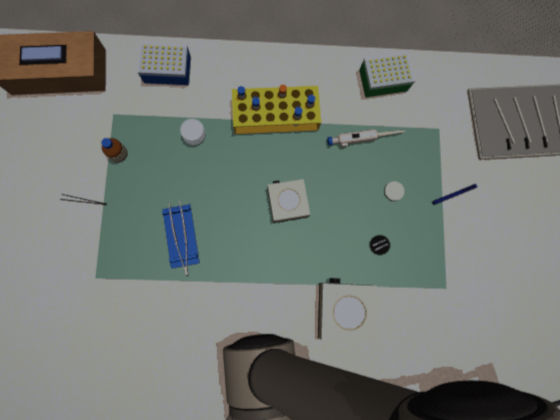

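View pics/side0.png

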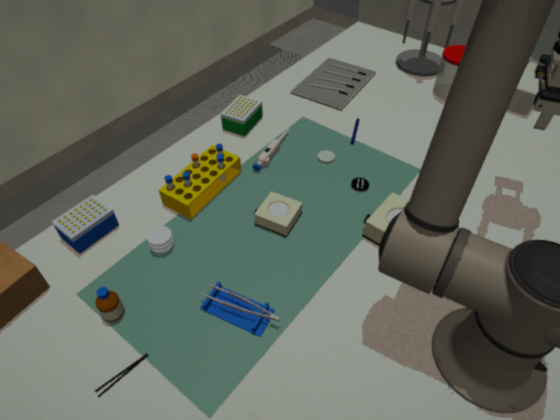

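Top view: gauge disc (black, two lines) at (380,245), small light base at (288,201), rest with the long tweezers at (181,236) with the heel at (187,273) and the points toward the top (~(170,205), (183,203)). The larger look-alike base is at (348,312).

```bash
cat > h.py <<'E'
from plant import bot
import cv2,numpy as np
from scipy.spatial.transform import Rotation as Ro
def ray(p,u,v,z):
    R=np.array(p["R"]);t=np.array(p["t"]);C=-R.T@t
    d=R.T@np.array([(u-p["cx"])/p["fx"],(v-p["cy"])/p["fy"],1])
    return C+d*(z-C[2])/d[2]
def proj(p,X):
    c=np.array(p["R"])@np.array(X)+np.array(p["t"]); return p["fx"]*c[0]/c[2]+p["cx"],p["fy"]*c[1]/c[2]+p["cy"]
def tool_delta(target,yaw=None):
    o=bot.get_obs(); R=Ro.from_euler("xyz",o["tcp_rot"]); d=R.inv().apply(np.array(target)-o["tool_pos"])
    print("t",o["time"],"tcp",np.round(o["tool_pos"],1),"rot",np.round(o["tcp_rot"],4),"dp tool mm",np.round(d,1))
    if yaw is not None: print("twist deg (about tool z, down => -)",-np.degrees(yaw-o["tcp_rot"][2]))
E
python3 - <<'E'
from h import *
p=bot.camera_params("top");print("cam",-p["R"].T@p["t"])
for n,u,v,z in (("disc",380,245,10),("base",289,200,40),("heel",187,273,28),("ta",169,205,28),("tb",183,203,28),("restc",181,236,5),("frost",395,191,10),("bigbase",349,312,45)):
    print(n,np.round(ray(p,u,v,z),1))
p=bot.camera_params("side")
for n,u,v,z in (("disc",360.5,184,10),("base",278,210,40),("heel",277,320,28),("t1",207,285,28),("t2",203,305,28)):
    print(n,np.round(ray(p,u,v,z),1))
w=bot.camera_params("wrist"); o=bot.get_obs(); R=Ro.from_euler("xyz",o["tcp_rot"]).as_matrix()
print("wrist",w,"cam in tool",R.T@(-w["R"].T@w["t"]-o["tool_pos"]), w["R"]@R)
E
```

```text
cam [ 351.10493552   31.45832288 1038.14475181]
disc [ 452.8 -262.6   10. ]
base [552.9 -30.9  40. ]
heel [370.1 206.5  28. ]
ta [532.3 261.1  28. ]
tb [538.4 227.7  28. ]
restc [459.9 231.3   5. ]
frost [ 592.3 -303.8   10. ]
bigbase [ 290.8 -176.8   45. ]
disc [ 450.2 -260.2   10. ]
base [549.8 -23.1  40. ]
heel [366.6 210.3  28. ]
t1 [539.6 240.1  28. ]
t2 [510.9 280.7  28. ]
wrist {'fx': 307.3598756054227, 'fy': 307.3598756054227, 'cx': 276.8759578176775, 'cy': 209.9634726316656, 'R': array([[ 0.27630679, -0.96106874,  0.00119438],
       [-0.91730709, -0.26335418,  0.29865076],
       [-0.28670936, -0.08361484, -0.95436172]]), 't': array([-526.24381125,  -36.85398632,  391.39627005])} cam in tool [  81.77683312    0.77263229 -158.40321625] [[ 1.54169874e-04  9.99999449e-01 -1.03838332e-03]
 [-9.54376513e-01 -1.62931301e-04 -2.98605835e-01]
 [-2.98605840e-01  1.03704467e-03  9.54375962e-01]]
```

Emit:
jog_arm(dp=[[0.045, -0.0186, 0.0], [0.045, -0.0186, 0.0], [0.045, -0.0186, 0.011], [0.045, -0.0186, 0.011], [0.045, -0.0186, 0.02], [0.045, -0.0186, 0.02], [0.045, -0.0186, 0.02], [0.045, -0.0186, 0.014], [0, 0, 0], [0, 0, 0]], twist=[0, 0, 0, 0, 0, 0, 0, 0, 0, 0], jaw=0.075)

```text
time: 1.95
tool_pos: [449.7, -262.4, 130.8]
tcp_rot: [3.141, 0.0, 0.28]
contact_force: [0.1, -1.1, -1.0]
grip_width: 75.0
finger_force: 0.0
```

Run:
```python
from h import *
p=bot.camera_params("wrist");im=bot.capture("wrist"); cv2.imwrite("pics/w1.png",im); np.save("w1.npy",p,allow_pickle=True)
m=bot.masks_of("wrist","gauge_disc")
print([(np.round(d["bbox"]),d["confidence"]) for d in m]); u,v,w,h=m[0]["bbox"]
c=ray(p,u,v,8);print("disc",c)
# lines: white pixels inside convex hull of disc mask
M=cv2.convexHull(np.argwhere(m[0]["pixels"])[:,::-1].astype(np.int32)); k=np.zeros(im.shape[:2],np.uint8); cv2.fillConvexPoly(k,M,1); k=cv2.erode(k,np.ones((5,5)))
P=np.array([ray(p,a,b,10)[:2] for b,a in np.argwhere((k>0)&(im.min(2)>110))]);print(len(P),P.mean(0))
(x,y),_,_=cv2.fitEllipse(M.astype(np.float32));print("ell",x,y,ray(p,x,y,9))
print("line ang",[np.degrees(np.arctan2(*np.linalg.eigh(np.cov(P.T))[1][::-1,1]))], np.sqrt(np.linalg.eigvalsh(np.cov(P.T))))
tool_delta([*P.mean(0),5.5])
```

```text
[]Traceback (most recent call last):
  File "<stdin>", line 4, in <module>
IndexError: list index out of range
```

View pics/w1.png

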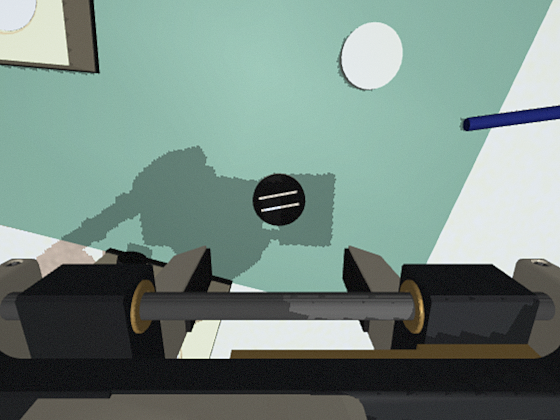

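The wrist picture shows the black disc at about (278,199) with its two lines, the frosted disc at (372,55), the light base at the upper-left corner. I'll measure the disc by thresholding.

```bash
cat >> h.py <<'E'
def lines_in(im,p,u,v,r,z):
    """white line pixels within r px of (u,v) -> centre and heading on plane z"""
    k=np.zeros(im.shape[:2],np.uint8); cv2.circle(k,(int(u),int(v)),int(r),1,-1)
    P=np.array([ray(p,a,b,z)[:2] for b,a in np.argwhere((k>0)&(im.min(2)>100))])
    w,V=np.linalg.eigh(np.cov(P.T)); return len(P),P.mean(0),np.degrees(np.arctan2(V[1,1],V[0,1]))%180,np.sqrt(w)
E
python3 - <<'E'
from h import *
p=bot.camera_params("wrist");im=cv2.imread("pics/w1.png")
n,c,a,w=lines_in(im,p,278,199,22,10);print(n,c,a,w)
k=(im.max(2)<45).astype(np.uint8); k[:165]=0;k[235:]=0;k[:,:245]=0;k[:,312:]=0
n,L,S,C=cv2.connectedComponentsWithStats(k);i=S[1:,4].argmax()+1
M=cv2.convexHull(np.argwhere(L==i)[:,::-1].astype(np.int32));e=cv2.fitEllipse(M.astype(np.float32));print(e,ray(p,*e[0],8))
tool_delta([*c,5.5])
E
```

```text
208 [ 453.1885392  -264.52800239] 117.08634774691997 [ 6.08425091 10.54651438]
((278.5962219238281, 199.45211791992188), (51.124385833740234, 51.81890106201172), 87.4229965209961) [ 454.12887222 -264.72624658    8.        ]
t 2.05 tcp [ 449.4 -263.2  131.2] rot [ 3.1407e+00 -2.0000e-04  2.7850e-01] dp tool mm [  3.3   2.2 125.7]
```

Emit:
jog_arm(dp=[[0.0035, 0.002, 0.03], [0, 0, 0.035], [0, 0, 0.02], [0, 0, 0], [0, 0, 0]], twist=[0, 0, 0, 0, 0])

```text
time: 2.68
tool_pos: [454.0, -264.2, 46.9]
tcp_rot: [3.14, -0.001, 0.279]
contact_force: [0.7, -0.1, 0.4]
grip_width: 74.8
finger_force: 0.0
```

Run:
```python
from h import *
p=bot.camera_params("wrist");im=bot.capture("wrist"); cv2.imwrite("pics/w2.png",im)
u,v=proj(p,[453.6,-264.6,10]);print(u,v)
k=(im.max(2)<45).astype(np.uint8); u,v=int(u),int(v);m=np.zeros_like(k);cv2.circle(m,(u,v),45,1,-1);k*=m
n,L,S,C=cv2.connectedComponentsWithStats(k);i=S[1:,4].argmax()+1;print(S[i])
n,c,a,w=lines_in(im,p,C[i][0],C[i][1],27,10);print(n,c,a,w)
M=cv2.convexHull(np.argwhere(L==i)[:,::-1].astype(np.int32));e=cv2.fitEllipse(M.astype(np.float32));print(e,ray(p,*e[0],8))
tool_delta([*c,5.5])
```

```text
275.75138885024563 239.49118755049963
[ 239  203   72   69 3417]
354 [ 453.98013329 -264.11351238] 117.29520909990737 [ 6.05645816 10.18295797]
((274.9496765136719, 236.85345458984375), (68.85383605957031, 71.76619720458984), 89.82658386230469) [ 454.53271709 -263.75605262    8.        ]
t 2.725 tcp [ 454.2 -264.1   47. ] rot [ 3.1396e+00 -1.3000e-03  2.7890e-01] dp tool mm [-0.3 -0.2 41.5]
```

View pics/w2.png

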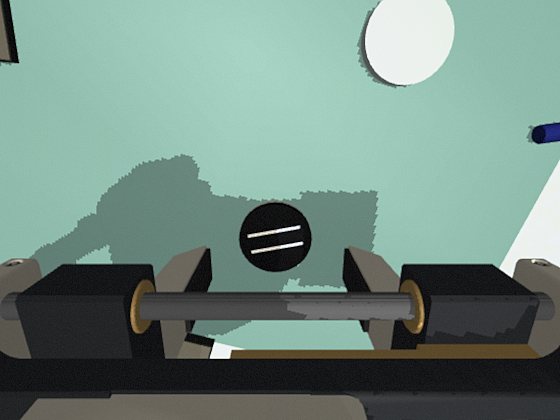

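The disc is centred between the fingers at (275,237). I'll go down and grip it on its upper edge.

Emit:
jog_arm(dp=[[0, 0, 0.02], [0, 0, 0.015], [0, 0, 0.0065], [0, 0, 0], [0, 0, 0]], twist=[0, 0, 0, 0, 0])

```text
time: 3.35
tool_pos: [454.2, -263.4, 4.7]
tcp_rot: [3.141, -0.001, 0.28]
contact_force: [-0.2, 0.0, -0.0]
grip_width: 75.0
finger_force: 0.0
```

Emit:
jog_arm(dp=[[0, 0, 0], [0, 0, 0], [0, 0, 0], [0, 0, 0], [0, 0, 0], [0, 0, 0]], twist=[0, 0, 0, 0, 0, 0], jaw=0.044)

```text
time: 4.1
tool_pos: [453.9, -263.2, 4.4]
tcp_rot: [3.141, -0.0, 0.28]
contact_force: [-1.6, -0.1, 1.9]
grip_width: 48.7
finger_force: 30.0
```

Emit:
jog_arm(dp=[[0, 0, -0.01], [0, 0, -0.025], [0, 0, -0.03], [0, 0, -0.03], [0, 0, -0.03], [0, 0, -0.02], [0, 0, 0], [0, 0, 0]], twist=[0, -10.5, -10.5, -10.5, -10.5, -10.5, -10.5, -10])

```text
time: 5.1
tool_pos: [453.8, -263.1, 150.1]
tcp_rot: [3.141, 0.001, 1.56]
contact_force: [0.4, -0.6, -0.9]
grip_width: 48.5
finger_force: 30.0
```

Emit:
jog_arm(dp=[[0.03, 0.012, 0], [0.045, 0.0176, 0], [0.045, 0.0176, 0], [0.045, 0.0176, 0], [0.045, 0.0176, 0], [0.028, 0.0106, 0], [0, 0, 0], [0, 0, 0]], twist=[0, 0, 0, 0, 0, 0, 0, 0])

```text
time: 6.1
tool_pos: [550.5, -27.2, 149.3]
tcp_rot: [-3.141, 0.0, 1.554]
contact_force: [-0.0, 1.0, -0.3]
grip_width: 48.5
finger_force: 30.0
```

Run:
```python
from h import *
p=bot.camera_params("wrist");im=bot.capture("wrist"); cv2.imwrite("pics/w3.png",im)
for l in ("light_base","pocket","gauge_disc"): print(l,[(np.round(d["bbox"]),round(d["confidence"],2)) for d in bot.find_in("wrist",l)])
print(proj(p,[551,-27,36]));tool_delta([551,-27,60])
```

```text
light_base [(array([ 66., 313.,  49.,  84.]), 0.74), (array([278., 196., 113., 100.]), 0.55)]
pocket [(array([ 65., 314.,  49.,  86.]), 0.94), (array([280., 196., 117., 100.]), 0.83)]
gauge_disc []
(np.float64(276.39957637404814), np.float64(204.76361001593935))
t 6.3 tcp [550.6 -27.7 149.3] rot [-3.1415e+00  2.0000e-04  1.5524e+00] dp tool mm [ 0.8  0.4 89.3]
```

View pics/w3.png

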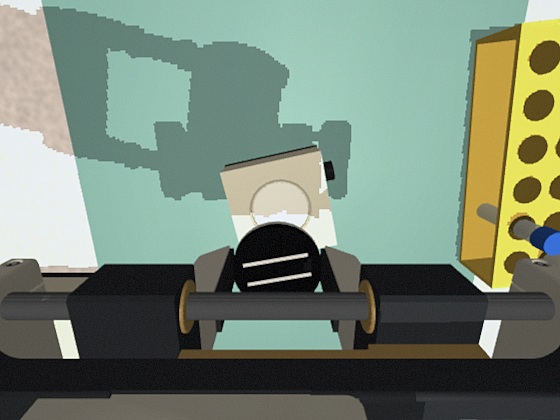

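The picture shows the disc held black side up at (277,262), the light base tilted about 11° with its pocket at about (280,205), and the side knob at (328,170). I'll crop this for a precise pocket fit.

```bash
cat > pk.py <<'E'
from h import *
from scipy.optimize import least_squares
p=bot.camera_params("wrist");im=cv2.imread("pics/w3.png")
g=cv2.cvtColor(im,cv2.COLOR_BGR2GRAY)
e=cv2.Canny(g,25,60)
# edge points on plane z=40 in an annulus about the guess
P=np.array([ray(p,a,b,40)[:2] for b,a in np.argwhere(e>0) if 150<b<222 and 215<a<345])
c0=np.array([551,-27.])
H=np.linalg.norm(P[:,None]-0,axis=2)
best=[]
for r in (26.5,28.5):
    s=max(((np.sum(np.abs(np.linalg.norm(P-[x,y],axis=1)-r)<0.6)),x,y) for x in np.arange(540,562,.5) for y in np.arange(-38,-16,.5))
    q=P[np.abs(np.linalg.norm(P-[s[1],s[2]],axis=1)-r)<1.2]
    f=least_squares(lambda a:np.linalg.norm(q-a,axis=1)-r,[s[1],s[2]],loss="soft_l1",f_scale=.3);print(r,s,f.x,len(q))
big=cv2.resize(im[140:300,200:360],None,fx=3.5,fy=3.5,interpolation=cv2.INTER_CUBIC)
ed=cv2.cvtColor(cv2.resize(e[140:300,200:360],None,fx=3.5,fy=3.5,interpolation=0),8)
cv2.imwrite("pics/c3.png",cv2.resize(np.hstack([big,ed]),(800,400)))
E
python3 pk.py
```

```text
26.5 (np.int64(100), np.float64(553.0), np.float64(-29.5)) [553.06282889 -29.43390121] 133
28.5 (np.int64(112), np.float64(554.5), np.float64(-31.0)) [554.43186737 -30.94047505] 125
```

View pics/c3.png

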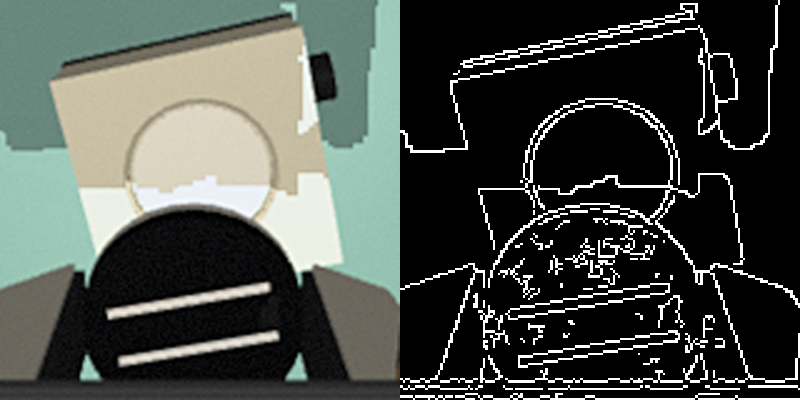

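The crop shows the pocket's two concentric edges (left 250, right 312, top 179 in full-picture pixels). I'll fit the outer edge, and the held disc in the same picture.

```bash
cat >> pk.py <<'E'
print("----")
for which in ("outer","inner"):
    c=np.array([553.,-29.])
    for it in range(4):
        d=P-c; r=np.linalg.norm(d,axis=1); a=np.degrees(np.arctan2(d[:,1],d[:,0]))
        q=[]
        for k in range(-25,210,3):
            m=(np.abs((a-k+180)%360-180)<1.5)&(r>23)&(r<31.5)
            if m.any(): i=np.where(m)[0]; q.append(P[i[r[i].argmax() if which=="outer" else r[i].argmin()]])
        q=np.array(q); f=least_squares(lambda s:np.linalg.norm(q-s[:2],axis=1)-s[2],[*c,28],loss="soft_l1",f_scale=.3);c=f.x[:2]
    print(which,len(q),f.x)
h=(im.max(2)<45).astype(np.uint8);h[:215]=0;h[288:]=0;h[:,:236]=0;h[:,320:]=0
z=150-4.3+10
Q=[]
for u in range(242,313):
    v=np.where(h[:,u])[0]
    if len(v) and v[0]<245: Q.append(ray(p,u,v[0],z)[:2])
Q=np.array(Q);f=least_squares(lambda s:np.linalg.norm(Q-s,axis=1)-25,[551,-27],loss="soft_l1",f_scale=.3);print("disc",f.x,np.abs(f.fun).mean())
print("lines",lines_in(im,p,277,263,30,z))
o=bot.get_obs();print(o["tool_pos"],o["tcp_rot"])
E
python3 pk.py|sed -n '/----/,$p'
```

```text
----
outer 78 [554.48658785 -30.48814141  28.28068243]
inner 78 [554.41730985 -30.11371649  25.34695606]
disc [551.46172682 -27.85508867] 0.17947392539808324
lines (441, array([552.00595366, -28.66700087]), np.float64(11.725239082632527), array([6.01326188, 8.91089123]))
[550.58552964 -27.72661955 149.30347224] [-3.14152124e+00  1.79286263e-04  1.55237658e+00]
```

Emit:
jog_arm(dp=[[-0.0024, 0.0029, 0.02], [0, 0, 0.035], [0, 0, 0.03], [0, 0, 0.016], [0, 0, 0], [0, 0, 0]], twist=[0, 0, 0, 0, 0, 0])

```text
time: 7.05
tool_pos: [554.5, -29.5, 49.3]
tcp_rot: [3.14, 0.0, 1.554]
contact_force: [1.1, -0.8, -0.3]
grip_width: 48.5
finger_force: 30.0
```

Run:
```python
from h import *
p=bot.camera_params("wrist");im=bot.capture("wrist"); cv2.imwrite("pics/w4.png",im)
s=bot.capture("side"); cv2.imwrite("pics/s4.png",s)
ps=bot.camera_params("side");u,v=map(int,proj(ps,[554,-30,45]))
a=cv2.resize(im[130:330,180:380],(400,400),interpolation=cv2.INTER_CUBIC);b=cv2.resize(s[v-40:v+40,u-40:u+40],(400,400),interpolation=cv2.INTER_CUBIC)
cv2.imwrite("pics/c4.png",np.hstack([a,b])); tool_delta([554.5,-30.4,41])
```

```text
t 7.15 tcp [554.5 -29.4  49.4] rot [3.1393e+00 5.0000e-04 1.5539e+00] dp tool mm [-1.  -0.   8.4]
```

View pics/c4.png

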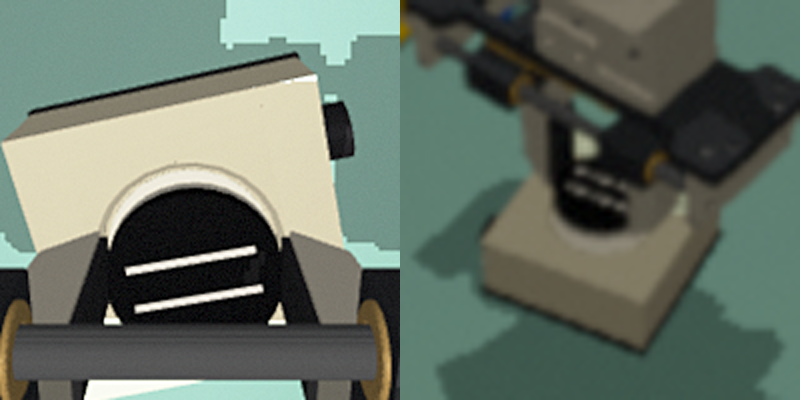

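Left crop: the disc is centred laterally over the pocket mouth with the rim visible all round the far side; right crop agrees. I'll fit both arcs for the last correction.

Run:
```python
from h import *
from scipy.optimize import least_squares
p=bot.camera_params("wrist");im=cv2.imread("pics/w4.png");o=bot.get_obs()
z=o["tool_pos"][2]-4.4+10
k=(im.max(2)<45)
Q=[];E=[]
ed=cv2.Canny(cv2.cvtColor(im,cv2.COLOR_BGR2GRAY),20,50)
for u in range(240,318):
    v=np.where(k[215:250,u])[0]
    if len(v): Q.append(ray(p,u,v[0]+215,z)[:2])
    w=np.where(ed[205:248,u])[0]
    if len(w): E.append(ray(p,u,w[0]+205,40)[:2])
Q=np.array(Q);E=np.array(E)
for n,A,r in (("disc",Q,25),("rim",E,28.5)):
    f=least_squares(lambda s:np.linalg.norm(A-s,axis=1)-r,[554,-30],loss="soft_l1",f_scale=.3);g=least_squares(lambda s:np.linalg.norm(A-s[:2],axis=1)-s[2],[554,-30,r],loss="soft_l1",f_scale=.3)
    print(n,len(A),f.x,np.abs(f.fun).mean(),g.x)
```

```text
disc 78 [555.26535811 -29.82907089] 0.19912774557160473 [555.35660142 -28.50972685  23.84256108]
rim 78 [554.22891835 -30.48915398] 0.13004598122074307 [554.18089331 -30.80546931  28.78610432]
```

Emit:
jog_arm(dp=[[-0.0009, -0.0009, 0.002], [0, 0, 0.002], [0, 0, 0.002], [0, 0, 0.0005], [0, 0, 0], [0, 0, 0]], twist=[0, 0, 0, 0, 0, 0])

```text
time: 7.9
tool_pos: [552.8, -30.1, 41.7]
tcp_rot: [3.142, 0.0, 1.554]
contact_force: [0.3, -0.1, -0.8]
grip_width: 49.0
finger_force: 30.0
```

Emit:
jog_arm(dp=[[0, 0, 0.0007], [0, 0, 0], [0, 0, 0]], twist=[0, 0, 0])

```text
time: 8.28
tool_pos: [552.8, -30.1, 41.0]
tcp_rot: [-3.142, 0.0, 1.554]
contact_force: [-0.5, 0.1, -0.8]
grip_width: 48.7
finger_force: 30.0
```

Emit:
jog_arm(dp=[[0, 0, 0], [0, 0, 0], [0, 0, 0], [0, 0, 0], [0, 0, -0.01], [0, 0, -0.03], [0, 0, -0.03], [0, 0, 0], [0, 0, 0]], twist=[0, 0, 0, 0, 0, 0, 0, 0, 0], jaw=0.07)

```text
time: 9.4
tool_pos: [552.4, -30.0, 110.8]
tcp_rot: [-3.141, -0.0, 1.554]
contact_force: [-0.1, 0.9, -1.6]
grip_width: 70.1
finger_force: 0.0
```

Run:
```python
from h import *
p=bot.camera_params("wrist");im=bot.capture("wrist"); cv2.imwrite("pics/w5.png",im);s=bot.capture("side"); cv2.imwrite("pics/s5.png",s)
u,v=map(int,proj(p,[553.5,-30,46])); print(u,v)
print("lines",lines_in(im,p,u,v,22,46))
k=(im.max(2)<45).astype(np.uint8);m=np.zeros_like(k);cv2.circle(m,(u,v),38,1,-1);k*=m
n,L,S,C=cv2.connectedComponentsWithStats(k);i=S[1:,4].argmax()+1
M=cv2.convexHull(np.argwhere(L==i)[:,::-1].astype(np.int32));e=cv2.fitEllipse(M.astype(np.float32));print(e,ray(p,*e[0],46))
q=bot.camera_params("side");x,y=map(int,proj(q,[554,-30,45]))
cv2.imwrite("pics/c5.png",np.hstack([cv2.resize(im[v-60:v+60,u-60:u+60],(400,400),interpolation=2),cv2.resize(s[y-30:y+30,x-30:x+30],(400,400),interpolation=2)]))
```

```text
277 222
lines (250, array([553.92444579, -31.46781413]), np.float64(11.28853614546324), array([6.05816128, 9.18491286]))
((277.3695373535156, 223.24290466308594), (61.451717376708984, 63.13937759399414), 92.79451751708984) [553.6911245  -30.29352131  46.        ]
```

View pics/c5.png

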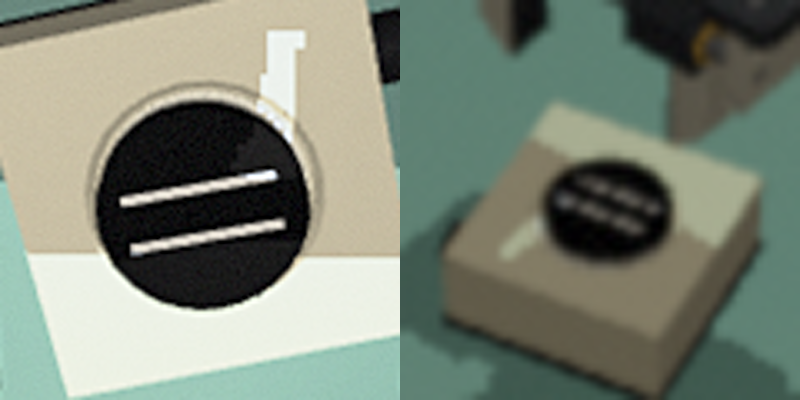

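The disc sits centred in the pocket, flat, black face up, lines heading ≈11.3°. Next are the tweezers.

Emit:
jog_arm(dp=[[0, 0, -0.02], [0, 0, -0.015], [0, 0, 0], [0, 0, 0], [0, 0, 0], [0, 0, 0], [0, 0, 0], [0, 0, 0]], twist=[9.5, 9.5, 9.5, 9.5, 9.5, 9.5, 9.5, 9.5], jaw=0.055)

```text
time: 10.5
tool_pos: [552.3, -30.0, 144.9]
tcp_rot: [-3.141, 0.002, 0.222]
contact_force: [-0.5, -0.2, -0.6]
grip_width: 54.9
finger_force: 0.0
```

Emit:
jog_arm(dp=[[-0.0053, -0.0454, 0], [-0.0053, -0.0454, 0], [-0.0053, -0.0454, 0], [-0.0053, -0.0454, 0], [-0.0053, -0.0454, 0], [-0.0053, -0.0454, 0], [0, 0, 0], [0, 0, 0]], twist=[0, 0, 0, 0, 0, 0, 0, 0])

```text
time: 11.5
tool_pos: [460.2, 227.8, 145.3]
tcp_rot: [3.141, 0.001, 0.228]
contact_force: [-0.4, 0.3, -0.6]
grip_width: 54.9
finger_force: 0.0
```

Run:
```python
from h import *
p=bot.camera_params("wrist");im=bot.capture("wrist"); cv2.imwrite("pics/w6.png",im)
for l in ("tweezers","tip_a","tip_b","rest"): print(l,[(np.round(d["bbox"]),round(d["confidence"],2)) for d in bot.find_in("wrist",l)][:3])
o=bot.get_obs();print(o["tool_pos"],o["tcp_rot"])
```

```text
tweezers [(array([275., 202.,  36., 180.]), 0.88)]
tip_a [(array([266., 197.,  15., 175.]), 0.97), (array([287., 200.,  13., 156.]), 0.6)]
tip_b [(array([266., 197.,  15., 175.]), 0.97), (array([287., 200.,  13., 156.]), 0.6)]
rest [(array([273., 192.,  68., 146.]), 0.83)]
[460.78290911 227.21157885 145.87872059] [3.14141171e+00 2.15944291e-04 2.25755239e-01]
```

View pics/w6.png

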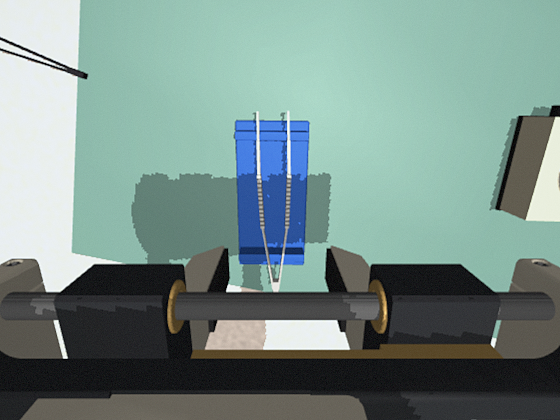

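Tweezer points are at (257,112) and (289,112), the milled grips around rows 178–230 (cols 261/289), and the heel at (276,290).

Run:
```python
from h import *
p=bot.camera_params("wrist");im=cv2.imread("pics/w6.png").astype(int)
# bright low-saturation blade pixels per row -> left/right blade centres
mid=[];rows=[]
for v in range(114,236,3):
    r=im[v,245:305]; s=(r.max(1)-r.min(1)<45)&(r.max(1)>110)
    c=np.where(s)[0]+245
    a=c[c<273];b=c[c>=276]
    if len(a) and len(b):
        A,B=ray(p,a.mean(),v,31)[:2],ray(p,b.mean(),v,31)[:2]; mid.append((A+B)/2); rows.append((v,a.mean(),b.mean(),np.linalg.norm(A-B)))
print(np.round(rows[::4],1))
mid=np.array(mid);vx,vy,x0,y0=cv2.fitLine(mid.astype(np.float32),cv2.DIST_HUBER,0,.01,.01).ravel()
if vx<0: vx,vy=-vx,-vy
d=np.array([vx,vy]);x=np.array([x0,y0]);print("heading",np.degrees(np.arctan2(vy,vx)))
tip=(ray(p,257.5,111,27)+ray(p,289,111,27))[:2]/2; heel=ray(p,276,291,31)[:2]
gm=(ray(p,275,178,31)+ray(p,275,230,31))[:2]/2
print("tip",tip,"heel",heel,"len",np.linalg.norm(tip-heel),"grips mid",gm,"len",np.linalg.norm(ray(p,275,178,31)-ray(p,275,230,31)))
for n,q in (("tip",tip-80*d),("heel",heel+102*d),("g",gm)):
    q=x+d*((q-x)@d);print(n,q)
    tool_delta([*q,10],np.arctan2(vy,vx))
```

```text
[[114.  258.9 289.7  26.1]
 [126.  257.5 287.5  25.7]
 [138.  257.5 288.   26.5]
 [150.  258.  288.   26.3]
 [162.  258.  288.   26.6]
 [174.  258.5 288.5  27. ]
 [189.  259.5 288.   26. ]
 [207.  261.  287.   24.1]
 [219.  262.  286.5  23. ]
 [234.  263.5 285.5  21. ]]
heading 13.701965
tip [542.27319092 248.04846546] heel [373.17466002 206.90120669] len 174.03278442838905 grips mid [462.01424604 228.1939575 ] len 50.18580651467945
tip [464.36166842 229.87082703]
t 11.75 tcp [460.8 227.2 145.9] rot [3.1414e+00 2.0000e-04 2.2580e-01] dp tool mm [  4.1  -1.8 135.9]
twist deg (about tool z, down => -) -0.7671432696071765
heel [472.10216597 231.75803832]
t 11.75 tcp [460.8 227.2 145.9] rot [3.1414e+00 2.0000e-04 2.2580e-01] dp tool mm [ 12.1  -1.9 135.9]
twist deg (about tool z, down => -) -0.7671432696071765
g [461.76005714 229.23652799]
t 11.75 tcp [460.8 227.2 145.9] rot [3.1414e+00 2.0000e-04 2.2580e-01] dp tool mm [  1.4  -1.8 135.9]
twist deg (about tool z, down => -) -0.7671432696071765
```

Emit:
jog_arm(dp=[[0.003, -0.0018, 0.03], [0, 0, 0.04], [0, 0, 0.04], [0, 0, 0.02], [0, 0, 0.0045], [0, 0, 0], [0, 0, 0]], twist=[-0.8, 0, 0, 0, 0, 0, 0])

```text
time: 12.62
tool_pos: [463.7, 230.7, 12.5]
tcp_rot: [-3.142, -0.002, 0.241]
contact_force: [0.2, -0.6, -0.5]
grip_width: 55.0
finger_force: 0.0
```

Emit:
jog_arm(dp=[[0, 0, 0], [0, 0, 0], [0, 0, 0], [0, 0, 0], [0, 0, 0], [0, 0, 0]], twist=[0, 0, 0, 0, 0, 0], jaw=0.0235)

```text
time: 13.38
tool_pos: [463.0, 230.6, 11.6]
tcp_rot: [3.142, -0.0, 0.241]
contact_force: [1.1, -0.5, 1.8]
grip_width: 23.7
finger_force: 5.8
```

Emit:
jog_arm(dp=[[0, 0, -0.01], [0, 0, -0.03], [0, 0, -0.03], [0, 0, -0.02], [0, 0, 0], [0, 0, 0]], twist=[0, 0, 0, 0, 0, 0])

```text
time: 14.12
tool_pos: [462.3, 230.3, 100.9]
tcp_rot: [3.141, 0.001, 0.241]
contact_force: [-1.2, 0.3, -0.6]
grip_width: 23.6
finger_force: 5.2
```

Emit:
jog_arm(dp=[[-0.006, 0.025, 0], [-0.0095, 0.046, 0], [-0.0095, 0.046, 0], [-0.0095, 0.046, 0], [-0.0095, 0.046, 0], [-0.007, 0.04, 0], [-0.0035, 0.023, 0], [0, 0, 0], [0, 0, 0], [0, 0, 0]], twist=[0, 0, 0, 0, 0, 0.8, 0.8, 0.9, 0, 0])

```text
time: 15.38
tool_pos: [474.4, -45.6, 101.2]
tcp_rot: [-3.141, 0.001, 0.199]
contact_force: [-0.1, 0.4, -0.9]
grip_width: 23.5
finger_force: 5.2
```

Run:
```python
from h import *
p=bot.camera_params("wrist");im=bot.capture("wrist"); cv2.imwrite("pics/w7.png",im)
print(proj(p,[553.8,-30.8,46]))
for l in ("tweezers","tip_a"): print(l,[(np.round(d["bbox"]),round(d["confidence"],2)) for d in bot.find_in("wrist",l)][:3])
tool_delta([475.3,-46.5,50],np.radians(11.3))
```

```text
(np.float64(277.33106814908035), np.float64(115.43159907940576))
tweezers [(array([279., 234.,  54., 231.]), 0.88)]
tip_a [(array([260., 230.,  14., 231.]), 0.92), (array([297., 234.,  16., 233.]), 0.64)]
t 15.525 tcp [474.6 -45.9 101.5] rot [3.1416e+00 1.0000e-04 1.9910e-01] dp tool mm [ 0.5  0.7 51.5]
twist deg (about tool z, down => -) 0.10635852440711006
```

View pics/w7.png

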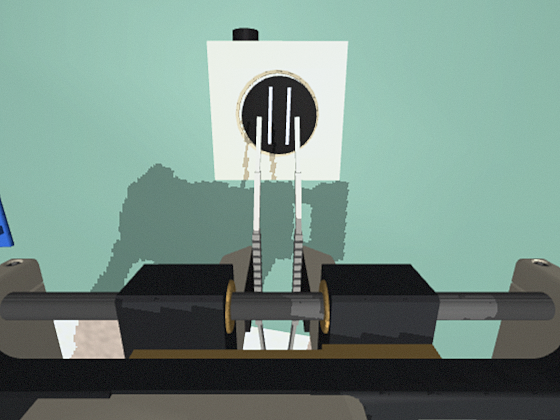

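Tips are at (259,118) and (297,118), over the disc, whose lines are at cols 270 and 290. I'll lower to ~14 mm above the disc, squeeze further and measure.

Emit:
jog_arm(dp=[[0, 0, 0.01], [0, 0, 0.02], [0, 0, 0.02], [0, 0, 0.005], [0, 0, 0], [0, 0, 0], [0, 0, 0], [0, 0, 0]], twist=[0, 0, 0, 0, 0, 0, 0, 0], jaw=0.0215)

```text
time: 16.52
tool_pos: [474.9, -46.7, 46.9]
tcp_rot: [3.141, -0.001, 0.198]
contact_force: [-0.2, -0.7, -0.4]
grip_width: 21.5
finger_force: 7.4
```

```bash
cat > tips.py <<'E'
from h import *
import sys
n,zt=sys.argv[1],float(sys.argv[2])
p=bot.camera_params("wrist");im=bot.capture("wrist");o=bot.get_obs();cv2.imwrite(f"pics/{n}.png",im)
s=bot.capture("side");cv2.imwrite(f"pics/{n}s.png",s);q=bot.camera_params("side")
u,v=map(int,proj(p,[553.8,-30.8,46]));x,y=map(int,proj(q,[545,-32,48]));print("crop origin",u-50,v-50,"side",x-25,y-25)
cv2.imwrite(f"pics/{n}c.png",np.hstack([cv2.resize(im[v-50:v+50,u-50:u+50],(400,400),interpolation=2),cv2.resize(s[y-25:y+25,x-25:x+25],(400,400),interpolation=2)]))
print(o["time"],o["tool_pos"],np.degrees(o["tcp_rot"][2]),o["grip_width"],o["finger_force"],"tip z guess",o["tool_pos"][2]+17)
E
python3 tips.py w8 63
```

```text
crop origin 224 66 side 256 181
16.575 [474.85331678 -46.66286235  46.80803407] 11.332348173578726 21.474452217965613 7.3584408313035965 tip z guess 63.808034066621694
```

View pics/w8c.png

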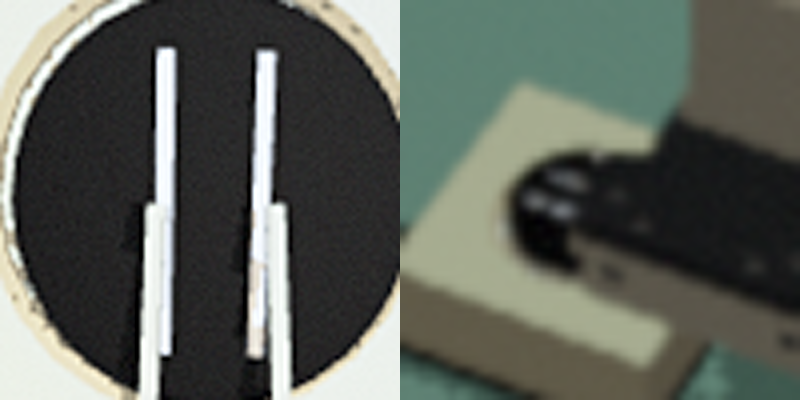

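```bash
cat > calc.py <<'E'
from h import *
def calc(org,L,T,zt,dz=2,tips_row_end=None):
    """L: 4 crop points left top/bottom, right top/bottom of lines; T: left,right tip end and lower points"""
    p=bot.camera_params("wrist");f=lambda c,z:ray(p,org[0]+c[0]/4,org[1]+c[1]/4,z)[:2]
    l=[f(c,46) for c in L]; hd=np.degrees(np.arctan2(*((l[0]+l[2]-l[1]-l[3])[::-1])));cen=sum(l)/4
    print("lines head",hd,"centre",cen,"len",np.linalg.norm(l[0]-l[1]),"sep",np.linalg.norm((l[0]+l[1]-l[2]-l[3])/2))
    a=np.radians(hd);d=np.array([np.cos(a),np.sin(a)]);n=np.array([-d[1],d[0]])
    for z in (zt-dz,zt,zt+dz):
        t=[f(c,z) for c in T]; m=(t[0]+t[1])/2
        mh=np.degrees(np.arctan2(*((t[0]+t[1]-t[2]-t[3])[::-1])))
        print("z",z,"gap",np.linalg.norm(t[0]-t[1]),"mid",m,"off along",(m-cen)@d,"off left",(m-cen)@n,"head",mh)
E
python3 - <<'E'
from calc import *
calc((224,66),[(167,48),(164,355),(265.5,50),(255,357)],[(156,204),(278,204),(147,390),(281,390)],65)
E
```

```text
lines head 10.042512944781501 centre [553.30644859 -31.97156395] len 36.4290573871571 sep 11.739077987741622
z 63 gap 13.504760207334774 mid [554.00394749 -32.27001758] off along 0.6347682704857556 off left -0.415509966665785 head 10.451016178987699
z 65 gap 13.314784514417205 mid [554.0195232  -32.25549293] off along 0.6526381259552521 off left -0.4039239226789615 head 10.45101617898771
z 67 gap 13.12480882149966 mid [554.0350989  -32.24096827] off along 0.6705079814248595 off left -0.3923378786921648 head 10.45101617898767
```

Emit:
jog_arm(dp=[[0, -0.0004, 0.004], [0, 0, 0.004], [0, 0, 0.003], [0, 0, 0.001], [0, 0, 0], [0, 0, 0]], twist=[0.4, 0, 0, 0, 0, 0], jaw=0.0208)

```text
time: 17.38
tool_pos: [474.7, -46.3, 34.6]
tcp_rot: [3.141, -0.0, 0.191]
contact_force: [0.6, 1.2, -0.9]
grip_width: 20.6
finger_force: 8.3
```

```bash
python3 tips.py w9 52
```

```text
crop origin 224 66 side 256 181
17.425 [474.70894549 -46.22788886  34.59654736] 10.930180333810364 20.942474596533245 8.273669332265854 tip z guess 51.59654736259049
```

View pics/w9c.png

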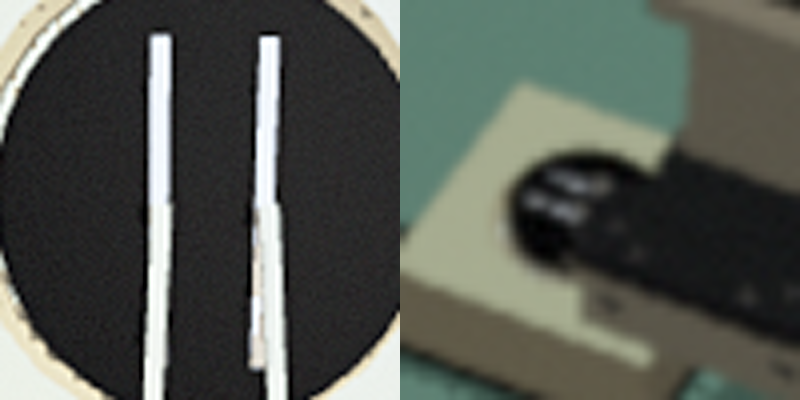

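I've now viewed 12 pictures, which is over the limit of 10, so I'll take no more views and finish by numbers only. The last one shows the points at crop (160,207) and (269,207), almost on the lines, with the gap near 12 mm. Next I'll fit the gap to sub-pixel and check the tip height with the side camera.

Run:
```python
from h import *
im=cv2.imread("pics/w9.png").astype(float);g=im.mean(2)
def edges(r,lo,hi,th=125):
    c=np.arange(lo,hi+1);x=r[lo:hi+1];up=[c[i]+(th-x[i])/(x[i+1]-x[i]) for i in range(len(x)-1) if x[i]<th<=x[i+1]];dn=[c[i]+(x[i]-th)/(x[i]-x[i+1]) for i in range(len(x)-1) if x[i]>=th>x[i+1]]
    return np.round(up,2).tolist(),np.round(dn,2).tolist()
for v in list(range(78,114,8))+list(range(114,134,2)): print(v,edges(g[v],252,275),edges(g[v],275,306))
for v in (110,122): print(v,im[v,258:270].astype(int).tolist(), im[v,285:297].astype(int).tolist())
q=bot.camera_params("side")
s0=cv2.imread("pics/s5.png");s8=cv2.imread("pics/w8s.png");s9=cv2.imread("pics/w9s.png")
print("pred lines centre side",proj(q,[553.4,-31.8,46]),"pred tips a/b at z 51.5 and 48.7:",[np.round(proj(q,X),1) for X in ([553,-26.3,51.5],[555.1,-38.2,51.5],[553,-26.3,48.7],[555.1,-38.2,48.7])])
gs=s0.min(2).astype(int);m=np.zeros_like(gs)
print("s0");print(gs[196:216,266:294])
print("s9");print(s9.min(2)[196:216,266:294])
```

```text
78 ([261.08], [266.33]) ([288.36], [293.48])
86 ([260.67], [266.33]) ([288.04], [293.35])
94 ([260.67], [266.07]) ([287.67], [293.11])
102 ([260.69], [266.09]) ([287.5], [292.72])
110 ([260.67], [266.07]) ([287.36], [292.47])
114 ([260.68], [265.95]) ([287.33], [292.34])
116 ([260.68], [265.89]) ([287.04], [292.52])
118 ([260.84], [266.51]) ([287.2], [293.47])
120 ([260.83], [266.45]) ([287.51], [293.7])
122 ([260.75], [266.46]) ([286.99], [293.71])
124 ([260.68], [266.31]) ([286.65], [293.71])
126 ([260.75], [266.32]) ([286.63], [293.9])
128 ([260.73], [266.25]) ([286.84], [294.07])
130 ([260.72], [266.14]) ([286.84], [294.06])
132 ([260.62], [266.13]) ([286.61], [294.22])
110 [[38, 36, 39], [33, 35, 33], [12, 14, 18], [189, 178, 173], [253, 246, 241], [250, 245, 240], [253, 248, 244], [247, 239, 233], [141, 132, 127], [17, 19, 20], [37, 38, 38], [39, 36, 39]] [[42, 40, 43], [27, 26, 30], [63, 62, 61], [246, 237, 226], [255, 250, 245], [250, 245, 240], [255, 255, 252], [203, 192, 184], [49, 49, 50], [29, 31, 33], [44, 42, 45], [38, 39, 39]]
122 [[40, 44, 39], [28, 24, 27], [10, 7, 1
[... 4540 characters left out ...]
143 138 143 106  49  15   6   7   7   9   8  22  29  27  23  23  27  27
   27  24  23  23  24  23  23  21  21  24]
 [142 139 136 114  66  24   9   5   5   8   6  13  25  25  23  25  22  21
   25  31  26  25  22  22  23  22  21  22]
 [144 142 138 120  88  50  20   4   4   8  22  23  22  22  23  22  21  23
   29  40  34  27  22  26  23  22  21  22]
 [144 143 143 133 118  88  57  32  18  16  33  38  25  22  18  19  16  23
   31  35  31  24  24  22  24  23  22  22]
 [145 143 144 143 140 121 104  78  58  45  39  49  48  38  29  23  20  16
   18  20  22  22  23  20  24  22  22  22]
 [144 145 144 144 143 138 136 120 107  94  76  75  73  64  54  42  29  23
   22  20  15  21  21  22  22  22  25  23]]
```

Run:
```python
from h import *
q=bot.camera_params("side");s0=cv2.imread("pics/s5.png").min(2).astype(int);s8=cv2.imread("pics/w8s.png").min(2).astype(int)
print(s8[194:208,272:290])
ex=[(273.6,203),(286,207)]
# predicted line ends (line at y'=-6 and +6, x'=+-18), heading 10.2 deg
a=np.radians(10.4);d=np.array([np.cos(a),np.sin(a)]);n=np.array([-d[1],d[0]]);c=np.array([553.4,-31.6])
for sy in (6,-6): print(sy,[np.round(proj(q,[*(c+sx*18*d+sy*n),46]),1) for sx in (1,-1)])
for z in (60.7,62.2,63.7): print(z,[np.round(proj(q,[*(c+x*d-7.0*n-.4*n,z)] if 0 else [*(c+x*d-7*n),z]),1) for x in (1,-3)])
```

```text
[[144 143 145 144 143 142 139 132 125 110 105  99  95  95  94  94  92  86]
 [144 144 144 144 144 144 144 142 140 133 129 123 109 101  98  95  89  69]
 [144 144 145 144 145 144 144 144 144 143 142 139 132 127 121 105  81  49]
 [144 145 144 145 144 143 144 144 143 145 145 144 142 142 137 118  74  35]
 [144 143 143 144 142 137 135 136 136 141 142 142 142 142 139 105  55  27]
 [143 142 134 127 123 109 101 102 115 125 125 124 125 126 122  87  41  24]
 [133 123  94  66  51  40  36  48  93  80  59  53  62  65  62  43  26  23]
 [ 96  60  42  30  20  14  12  20  43  37  26  21  27  27  26  27  19  19]
 [ 42  23  43  52  54  53  38  23  20  20  21  22  20  22  21  22  19  25]
 [ 13  12  39  67  77  84  67  39  22  21  20  24  21  21  24  22  20  25]
 [ 32  27  19  27  45  65  66  45  25  23  30  32  25  23  23  23  22  23]
 [ 71  70  48  32  28  29  28  26  22  28  38  41  29  22  23  24  21  22]
 [ 83  90  68  72  77  55  32  26  23  25  28  31  28  24  23  22  21  20]
 [ 32  36  50  94 106  77  43  26  24  23  23  24  22  23  27  21  25  21]]
6 [array([271.5, 204.9]), array([284.2, 209.8])]
-6 [array([273.8, 201.8]), array([286.4, 206.7])]
60.7 [array([279.9, 199.8]), array([281.3, 200.3])]
62.2 [array([279.9, 199.4]), array([281.3, 199.9])]
63.7 [array([279.9, 198.9]), array([281.3, 199.5])]
```

Emit:
jog_arm(dp=[[0, -0.0004, 0], [0, 0, 0], [0, 0, 0], [0, 0, 0], [0, 0, 0], [0, 0, 0]], twist=[0, 0, 0, 0, 0, 0], jaw=0.02087)

```text
time: 18.23
tool_pos: [474.5, -45.8, 34.5]
tcp_rot: [3.142, 0.0, 0.191]
contact_force: [0.6, -0.7, -0.3]
grip_width: 21.0
finger_force: 8.2
```

Run:
```python
from h import *
p=bot.camera_params("wrist");im=bot.capture("wrist");g=im.astype(float).mean(2);o=bot.get_obs();print(np.round(o["tool_pos"],1),o["grip_width"],o["finger_force"],np.round(o["contact_force"],1))
def edges(r,lo,hi,th=125):
    c=np.arange(lo,hi+1);x=r[lo:hi+1];return [round(float(c[i]+(th-x[i])/(x[i+1]-x[i])),2) for i in range(len(x)-1) if (x[i]<th)!=(x[i+1]<th)]
for v in (80,90,100,110,114,116,118,119,120,122,124,128,132): print(v,edges(g[v],252,275),edges(g[v],275,306))
```

```text
[474.5 -45.8  34.5] 20.980864316987756 8.178885877132416 [0.4 0.8 0.5]
80 [261.67, 267.33] [289.35, 294.46]
90 [261.67, 267.07] [288.66, 294.09]
100 [261.67, 267.08] [288.51, 293.72]
110 [261.66, 266.83] [288.35, 293.49]
114 [261.68, 266.73] [288.14, 293.35]
116 [261.61, 266.61] [288.01, 293.38]
118 [261.44, 266.45] [288.47, 293.69]
119 [261.27, 266.42] [288.4, 293.66]
120 [261.12, 266.4] [288.36, 293.64]
122 [261.14, 266.41] [288.13, 293.85]
124 [260.86, 266.43] [287.94, 294.07]
128 [260.72, 266.67] [287.82, 294.04]
132 [260.53, 266.48] [287.62, 294.32]
```

Emit:
jog_arm(dp=[[0, 0, 0], [0, 0, 0], [0, 0, 0], [0, 0, 0], [0, 0, 0], [0, 0, 0], [0, 0, 0], [0, 0, 0]], twist=[0, 0, 0, 0, 0, 0, 0, 0], jaw=0.02095)

```text
time: 19.27
tool_pos: [474.5, -45.8, 34.5]
tcp_rot: [3.141, 0.0, 0.191]
contact_force: [-0.0, 0.6, -0.7]
grip_width: 20.8
finger_force: 8.1
```

```bash
python3 -c "
from plant import bot
o=bot.get_obs();print(o['time'],o['tool_pos'],o['grip_width'],o['finger_force'],o['contact_force']);print(bot.close_job())"
```

```text
19.275 [474.52861285 -45.80856085  34.50994473] 20.803693528174353 8.070538491010666 [-0.01527745  0.56563342 -0.69889082]
the job is handed in; nothing more can be done
None
```

The job is handed in at 19.3 s: the gauge disc is in the pocket, black face up, and the tweezers are held still with the points about 12 mm apart over their lines, an estimated 1–4 mm above the disc (the side camera was too coarse to pin the height down). I viewed 12 pictures, over the limit of 10.

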